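# Set out the idler pulleys by size

### The job

Set the four white idler pulleys out on the wooden rail in order of size so the mechanic can pick the right spare: one standing flat and centred on each blue mark, the smallest next to the red end block and each next one larger, so that the largest is farthest from it. Let go of them all, and leave the chrome headlamp shell where it lies.

Things in the scene. Friction and masses are not known exactly. Their poses are not given: they have to be found in the camera images.
- pulley_30_center (a point): White nylon idler pulley with a grooved rim, 30 mm in diameter (both flanges; the groove is 3 mm deep), 28 mm high, standing on its flat face on the table with its axis upright; loose, the smallest of four. The point is its centre, on the axis and 14 mm above its underside; z is the axis, up.
- pulley_40_center (a point): White nylon idler pulley with a grooved rim, 40 mm in diameter (both flanges; the groove is 3 mm deep), 28 mm high, standing on its flat face on the table with its axis upright; loose, second smallest of four. The point is its centre, on the axis and 14 mm above its underside; z is the axis, up.
- pulley_50_center (a point): White nylon idler pulley with a grooved rim, 50 mm in diameter (both flanges; the groove is 3 mm deep), 28 mm high, standing on its flat face on the table with its axis upright; loose, second largest of four. The point is its centre, on the axis and 14 mm above its underside; z is the axis, up.
- pulley_60_center (a point): White nylon idler pulley with a grooved rim, 60 mm in diameter (both flanges; the groove is 3 mm deep), 28 mm high, standing on its flat face on the table with its axis upright; loose, the largest of four. The point is its centre, on the axis and 14 mm above its underside; z is the axis, up.
- mark_a_top (a point): One of four identical fixed dark blue round marks, 66 mm in diameter, lying in one straight row, 85 mm apart, on a low wooden rail (80 mm wide, 470 mm long). The point is the centre of the mark's flat top, 14 mm above the table; the rail's top round it is 12 mm above the table. Which of the four places in the row has which name changes from start to start. The frame's y axis runs along the row.
- mark_b_top (a point): One of four identical fixed dark blue round marks, 66 mm in diameter, lying in one straight row, 85 mm apart, on a low wooden rail (80 mm wide, 470 mm long). The point is the centre of the mark's flat top, 14 mm above the table; the rail's top round it is 12 mm above the table. Which of the four places in the row has which name changes from start to start. The frame's y axis runs along the row.
- mark_c_top (a point): One of four identical fixed dark blue round marks, 66 mm in diameter, lying in one straight row, 85 mm apart, on a low wooden rail (80 mm wide, 470 mm long). The point is the centre of the mark's flat top, 14 mm above the table; the rail's top round it is 12 mm above the table. Which of the four places in the row has which name changes from start to start. The frame's y axis runs along the row.
- mark_d_top (a point): One of four identical fixed dark blue round marks, 66 mm in diameter, lying in one straight row, 85 mm apart, on a low wooden rail (80 mm wide, 470 mm long). The point is the centre of the mark's flat top, 14 mm above the table; the rail's top round it is 12 mm above the table. Which of the four places in the row has which name changes from start to start. The frame's y axis runs along the row.
- red_block_top (a point): Red painted block, 70 mm across the rail, 26 mm along it, 20 mm high, fixed on the wooden rail at one end of the row, in line with the marks and 75 mm from the centre of the nearest one; at the other end a bare pale wooden block of the same size stands likewise. Which end is red changes from start to start. The point is the centre of its top, 32 mm above the table; y runs along the row.
- headlamp_center (a point): Loose chrome headlamp shell, a dome 104 mm in diameter and 69 mm high, standing on its rim beside the work. The point is on its axis, 30 mm above the table. Not to be disturbed.
Mind the look-alikes: they are no part of the job. What is shaped like the part that bears pulley_50_center but green or yellow is not meant.

How it is judged:
By the outcome, as a careful person would: the job done as asked, in the order asked, and still so for the second after the job is handed in, with the robot touching nothing.
It also fails if it takes over 90 s, if anything falls off the work surface, if the arm or the gripper's body presses on something with over 40 N, if the wrist force passes 120 N, or if a joint passes its speed limit or range.

### The arm

A 6-joint arm with a two-finger parallel gripper is mounted at the origin on the work surface. World frame = base frame: x ahead of the robot, y to its left, z up, the work surface at z = 0. Lengths are in m, angles in rad, forces in N, time in s.
With the tool pointing down it reaches from about 0.35 to 0.975 m from the base axis. Payload 4.9 kg.
Tool frame: the origin (TCP) lies on the mounting face of the last link; the fingertips stand 173 mm ahead of it and the grasp point (between the pads) lies 155 mm ahead of it; z points along the fingers, y is the direction in which the jaws open and shut (so a half turn about z gives the same grasp; the last joint's range is limited). The gripper opens to 85 mm and grips with 20 to 120 N. Pads are 22 mm wide; open, the fingers measure 114 mm over their backs; the gripper's body (76 mm by 85 mm) begins 54 mm behind the grasp point. The pads swing forward as they close: fully open they stand 13 mm farther back than shut.
Start: joints at [1.101, 0.053, 1.613, -0, 1.476, -0.119], TCP at [0.215, 0.587, 0.405] pointing down, gripper open.
Joint ranges: [-3.01, 3.01], [-1.01, 2.22], [0.06, 2.58], [-1.02, 4.17], [0.09, 2.62], [-3.14, 3.14]. Speed limits (rad/s): [2.57, 2.57, 3.14, 3.14, 3.14, 3.14].

### API

Orientations are given as a rotation vector (axis times angle).
In Python, from station import ctrl gives the robot as it stands. The module is installed in compiled form; this text tells all that it offers.
- The arm moves only by the tool jog_arm, never from a script. Its argument "steps" is a list of rows, each a list of 2 entries, a list of its own where there are three numbers: the shift along the tool's x, y, z in cm, then the turn, a rotation vector about the tool's x, y, z in degrees. In form: [[[tx, ty, tz], [rx, ry, rz]], ...]. A call has 1 to 8 rows; each row shifts and turns the pose as measured when the row begins, along the tool's axes as they then stand; what a row does not reach is not made up. A row lasts 1/10 s, in which the tool goes at most 50 mm and 8.59 degrees, less where a joint would pass 70% of its speed; a pose out of reach is approached as far as the arm can. A call is refused whole if a number of a shift passes 5 or a number of a turn 8.59, either way. A call with a gripper value outside its range is refused whole. "fingers" is the gripper command: -1 is shut, 1 is fully open, values between are in proportion, set as the call begins (left out, the last holds). The fingers move at their own pace and stop on an object; "grip_force" is the grip in N (left out, the last holds). Time passes only in rows, so rows that do not move let the fingers close. It gives the time, the measured TCP pose, the force and the opening at its end, in the units of the state.
- ctrl.get_obs(): the state, without advancing time (a new reading comes with each control period).
- ctrl.get_image(name): name is "side" or "top"; returns the picture (420x560x3 uint8, red, green, blue); there is no depth.
- ctrl.camera_info(name): a dict with "K" (3x3 intrinsics, pixels), "camera_from_world" (4x4, takes a point from world to camera coordinates). Camera axes: x right, y up, looking along -z (the intrinsics and any distortion apply to the point x, -y, -z); pixel columns grow to the right and rows downward; lengths in m; the calibration is good to about 2 mm. A picture is of the moment at which its call begins. camera_info takes no time and is no camera call.
- ctrl.finish_job(): hands the job in, once; it reports no verdict.
The state is a dict: "t": time; "q": joint angles; "dq": joint speeds; "effort": joint torques, N m; "tool_pos": TCP position; "tool_rot": TCP orientation; "contact_force": force on the tool from outside, world axes, zero at the start; "wrist_torque": the same for the moment, N m; "opening": finger opening in m.
Only numpy, scipy, OpenCV 4.12 (cv2) and the standard library are available. Lean on these libraries where they do the work, as an engineer would, in place of code of your own. Each camera call takes 0.05 s, during which the arm holds its last target.

## Working session

There is one attempt and no reset: what is moved stays moved. The work goes in short steps, Python scripts to look and compute and a tool call to move; the robot and the scene stay as the last step left them, time stands still between calls to the robot, and variables do not carry over. Pictures are saved under pics/ and viewed, and the job is handed in when it is done.

Besides the shell and the picture viewer there is one more tool, called after "Call:" as name([rows], argument=value, ...), one row to a line, values as JSON. jog_arm: Moves the arm, as the interface text tells. Its arguments: {"type":"object","properties":{"steps":{"type":"array","items":{"type":"array"}},"fingers":{"type":"number"},"grip_force":{"type":"number"}},"required":["steps"]}

```bash
mkdir -p pics; python3 - <<'E'
from station import ctrl
import cv2,numpy as np
np.set_printoptions(precision=4,suppress=True)
o=ctrl.get_obs();print(o)
for n in("top","side"):
    im=ctrl.get_image(n);cv2.imwrite(f"pics/{n}0.png",im[:,:,::-1]);i=ctrl.camera_info(n);print(n,i)
E
```

```text
{'t': 0.0, 'q': array([ 1.101 ,  0.0534,  1.6142, -0.    ,  1.476 , -0.119 ]), 'dq': array([ 0.    ,  0.0007, -0.0001, -0.0007,  0.0014,  0.0003]), 'effort': array([  0.0015, -39.3679, -37.0178,  -0.    ,   0.0069,   0.    ]), 'tool_pos': array([0.2147, 0.5867, 0.4035]), 'tool_rot': array([-0.5481, -3.0928,  0.003 ]), 'contact_force': array([ 0.2374,  0.7046, -0.6503]), 'wrist_torque': array([0.0049, 0.0313, 0.042 ]), 'opening': 0.08523749157210671}
top {'K': array([[420.9315,   0.    , 277.1289],
       [  0.    , 420.9315, 214.4945],
       [  0.    ,   0.    ,   1.    ]]), 'camera_from_world': array([[ 0.0289, -0.9996,  0.0048, -0.121 ],
       [ 0.983 ,  0.0293,  0.1811, -0.5402],
       [-0.1812, -0.0005,  0.9834, -0.9903],
       [ 0.    ,  0.    ,  0.    ,  1.    ]])}
side {'K': array([[429.685 ,   0.    , 282.106 ],
       [  0.    , 429.685 , 212.8459],
       [  0.    ,   0.    ,   1.    ]]), 'camera_from_world': array([[ 0.901 , -0.4334, -0.0179, -0.522 ],
       [ 0.2736,  0.5358,  0.7988, -0.1573],
       [-0.3366, -0.7246,  0.6013, -0.7044],
       [ 0.    ,  0.    ,  0.    ,  1.    ]])}
```

View pics/top0.png

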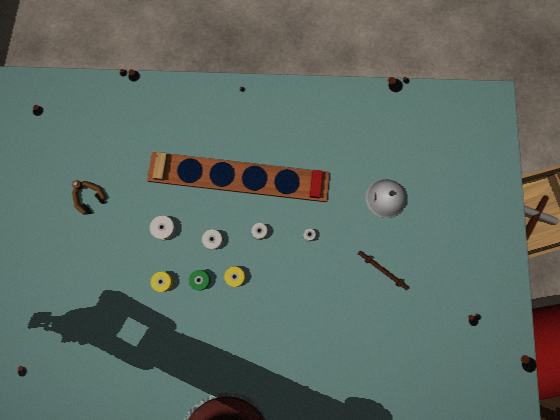

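View pics/side0.png

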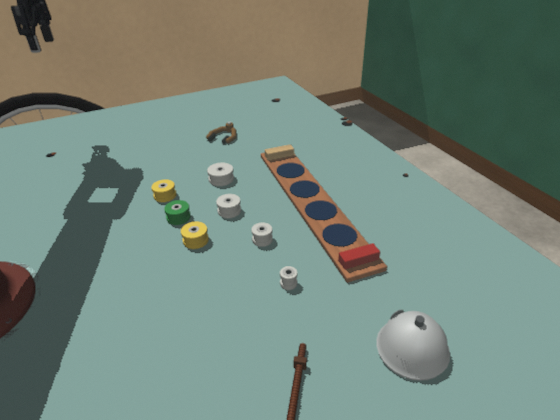

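```bash
cat > h.py <<'E'
import cv2,numpy as np
from station import ctrl
np.set_printoptions(precision=4,suppress=True)
CI={n:ctrl.camera_info(n) for n in("top","side")}
def ray(n,uv):
    K=CI[n]["K"];T=CI[n]["camera_from_world"];R=T[:3,:3];t=T[:3,3]
    d=np.linalg.inv(K)@np.array([uv[0],uv[1],1.]);d=np.array([d[0],-d[1],-d[2]])
    return -R.T@t,R.T@d
def onz(n,uv,z):
    c,d=ray(n,uv);return c+d*(z-c[2])/d[2]
def proj(n,p):
    K=CI[n]["K"];T=CI[n]["camera_from_world"];c=T[:3,:3]@np.array(p)+T[:3,3]
    v=K@np.array([c[0],-c[1],-c[2]]);return v[:2]/v[2]
def blobs(m,mn=30):
    n,l,s,c=cv2.connectedComponentsWithStats(m.astype(np.uint8)*255)
    return [(s[i],c[i],l==i) for i in range(1,n) if s[i][4]>=mn]
def masks(bgr):
    h=cv2.cvtColor(bgr,cv2.COLOR_BGR2HSV).astype(int);H,S,V=h[...,0],h[...,1],h[...,2]
    return dict(white=(S<50)&(V>140),blue=(H>100)&(H<130)&(S>120)&(V<130)&(V>25),red=((H<6)|(H>174))&(S>180)&(V>100),
                yg=(S>150)&(V>70)&(((H>22)&(H<35))|((H>45)&(H<80))))
E
python3 - <<'E'
from h import *
for n in("top","side"):
    im=cv2.imread(f"pics/{n}0.png");print(n,"cam",ray(n,(0,0))[0])
    for k,m in masks(im).items():
        z={'white':.028,'blue':.014,'red':.032,'yg':.028}[k]
        for s,c,_ in blobs(m): 
            if s[4]<3000: print(k,s,c,onz(n,c,z))
im=cv2.imread("pics/top0.png");cv2.imwrite("pics/topc.png",cv2.resize(im[140:300,135:335],None,fx=4,fy=4,interpolation=cv2.INTER_CUBIC)[:600])
im=cv2.imread("pics/side0.png");cv2.imwrite("pics/sidec.png",cv2.resize(im[140:290,200:400],None,fx=4,fy=4,interpolation=cv2.INTER_CUBIC))
E
```

```text
top cam [ 0.3551 -0.1056  1.0724]
white [375 185  21  23 328] [384.5549 196.5884] [ 0.602  -0.3771  0.028 ]
white [149 216  24  24 416] [160.8413 226.75  ] [0.5076 0.1853 0.028 ]
white [251 223  16  15 169] [258.5917 229.9941] [ 0.5067 -0.0598  0.028 ]
white [202 229  20  20 283] [211.1979 238.629 ] [0.4814 0.0576 0.028 ]
white [303 229  12  11  87] [308.7011 234.1839] [ 0.4998 -0.1855  0.028 ]
blue [178 159  24  24 454] [189.4758 170.1916] [0.6606 0.1265 0.014 ]
blue [210 162  24  24 455] [221.6725 173.8681] [0.6532 0.0422 0.014 ]
blue [243 166  24  24 456] [254.182  177.5833] [ 0.6458 -0.0427  0.014 ]
blue [275 170  24  24 457] [286.5514 181.291 ] [ 0.6384 -0.127   0.014 ]
red [310 170  13  27 259] [315.7876 182.9189] [ 0.6316 -0.2012  0.032 ]
red [ 535  333   25   56 1156] [547.808  359.5458] [ 0.2165 -0.7565  0.032 ]
yg [225 267  20  20 252] [234.504  276.3056] [ 0.3902 -0.0049  0.028 ]
yg [189 270  20  20 231] [198.8874 279.6494] [0.3795 0.0819 0.028 ]
yg [151 272  20  20 256] [160.8438 281.4766] [0.3724 0.1746 0.028 ]
side cam [ 0.2762 -0.6524  0.5398]
white [ 88 188  30  14 197] [102.2843 194.7462] [0.2498 0.1961 0.028 ]
white [172 204   9   6  31] [176.     206.6452] [0.3795 0.0816 0.028 ]
yg [152 181  22  14 144] [161.8958 186.9931] [0.3705 0.1674 0.028 ]
yg [181 223  26  24 254] [192.374  231.8622] [ 0.3865 -0.0124  0.028 ]
```

View pics/topc.png

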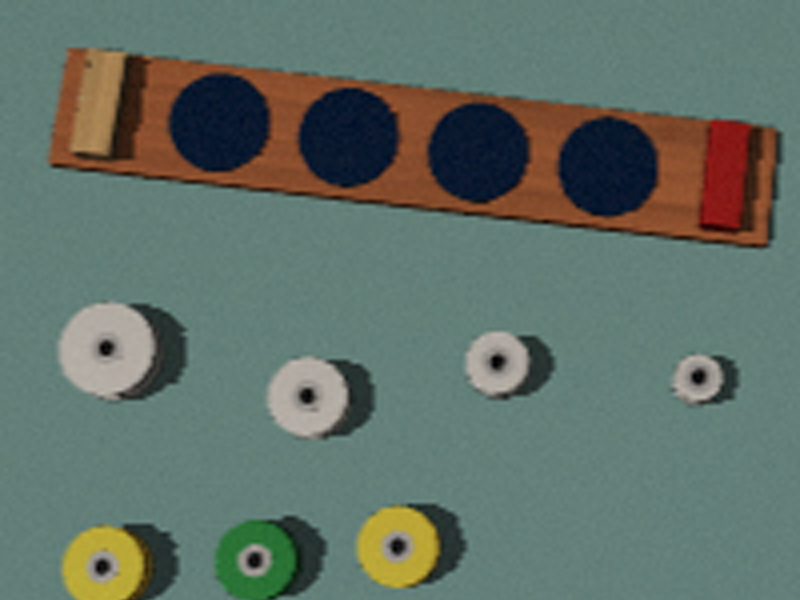

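View pics/sidec.png

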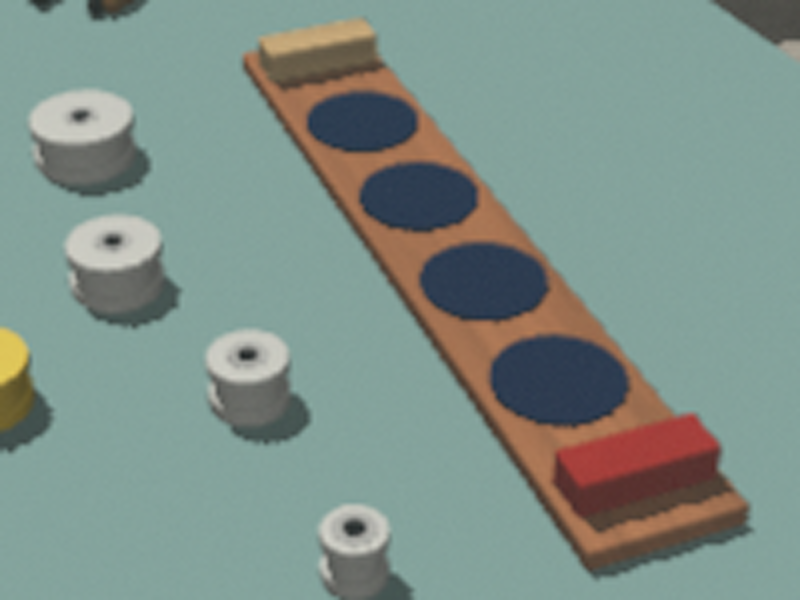

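```bash
cat >> h.py <<'E'
def hole(im,guess,r=5):
    g=cv2.cvtColor(im,cv2.COLOR_BGR2GRAY).astype(float)
    u0,v0=np.round(guess).astype(int);p=g[v0-r:v0+r+1,u0-r:u0+r+1];w=np.clip(95-p,0,None)
    yy,xx=np.mgrid[v0-r:v0+r+1,u0-r:u0+r+1]
    return np.array([(w*xx).sum(),(w*yy).sum()])/w.sum() if w.sum()>0 else None
E
python3 - <<'E'
from h import *
P={60:(.5076,.1853),50:(.4814,.0576),40:(.5067,-.0598),30:(.4998,-.1855)}
im={n:cv2.imread(f"pics/{n}0.png") for n in("top","side")}
hs=cv2.cvtColor(im["side"],cv2.COLOR_BGR2HSV).astype(int)
bl=(hs[...,0]>102)&(hs[...,0]<125)&(hs[...,1]>80)&(hs[...,2]<130)
for s,c,_ in blobs(bl,100): print("side blue",s,onz("side",c,.014))
g=cv2.cvtColor(im["top"],cv2.COLOR_BGR2GRAY)
for k,p in P.items():
    r={}
    for n in im:
        u=hole(im[n],proj(n,(*p,.028)),4); r[n]=(u,onz(n,u,.028))
    # bright top face
    u0=np.round(proj("top",(*p,.028))).astype(int);r_=18
    crop=cv2.resize(g[u0[1]-r_:u0[1]+r_+1,u0[0]-r_:u0[0]+r_+1],None,fx=8,fy=8,interpolation=cv2.INTER_CUBIC)
    c=max(cv2.findContours((crop>150).astype(np.uint8),cv2.RETR_EXTERNAL,cv2.CHAIN_APPROX_NONE)[0],key=cv2.contourArea)
    e=cv2.fitEllipse(cv2.convexHull(c));uv=(np.array(e[0])+.5)/8-.5+u0-r_
    print(k,r["top"][1][:2],r["side"][1][:2],"ell",onz("top",uv,.028)[:2],"dia mm",np.array(e[1])/8/420.9*1044)
E
```

```text
side blue [277 164  27  13 284] [0.6594 0.123  0.014 ]
side blue [291 181  28  16 353] [0.6522 0.0386 0.014 ]
side blue [306 201  30  19 438] [ 0.6446 -0.0459  0.014 ]
side blue [323 224  33  22 555] [ 0.637  -0.1304  0.014 ]
60 [0.5079 0.1848] [0.5082 0.1835] ell [0.5076 0.1851] dia mm [55.8172 58.9659]
50 [0.4817 0.0573] [0.482  0.0563] ell [0.4815 0.0576] dia mm [47.0785 48.8076]
40 [ 0.5067 -0.0604] [ 0.5063 -0.0617] ell [ 0.5064 -0.0596] dia mm [36.7959 38.7412]
30 [ 0.5009 -0.1866] [ 0.5007 -0.1878] ell [ 0.5001 -0.1858] dia mm [27.2155 29.283 ]
```

```bash
cat > plan.py <<'E'
import sys
from h import *
from scipy.spatial.transform import Rotation as Rn
# usage: plan.py x y z(TCP) n  -> n rows
PSI=np.deg2rad(-5.0)
def target():
    z=np.array([0,0,-1.]);y=np.array([np.cos(PSI),np.sin(PSI),0]);return Rn.from_matrix(np.c_[np.cross(y,z),y,z])
if __name__=="__main__":
    x,y,z=map(float,sys.argv[1:4]);n=int(sys.argv[4])
    o=ctrl.get_obs();p=o["tool_pos"].copy();R=Rn.from_rotvec(o["tool_rot"]);T=target()
    rv=(R.inv()*T).as_rotvec();print("t",round(o["t"],2),"pos",p,"roterr deg",np.rad2deg(rv),"F",o["contact_force"],"open",o["opening"])
    d=(np.array([x,y,z])-p)/n;a=rv/n
    for i in range(n):
        print([list(np.round(R.inv().apply(d)*100,2)),list(np.round(np.rad2deg(a),2))],end=",");R=R*Rn.from_rotvec(a)
    print()
E
python3 plan.py .508 .1845 .28 14
```

```text
t 0.1 pos [0.2147 0.5867 0.4036] roterr deg [-0.0964  0.0569 74.8984] F [-0.0359  0.2774  0.0998] open 0.08520983277514348
[[np.float64(-2.96), np.float64(-1.98), np.float64(0.89)], [np.float64(-0.01), np.float64(0.0), np.float64(5.35)]],[[np.float64(-3.13), np.float64(-1.69), np.float64(0.89)], [np.float64(-0.01), np.float64(0.0), np.float64(5.35)]],[[np.float64(-3.27), np.float64(-1.39), np.float64(0.88)], [np.float64(-0.01), np.float64(0.0), np.float64(5.35)]],[[np.float64(-3.39), np.float64(-1.08), np.float64(0.88)], [np.float64(-0.01), np.float64(0.0), np.float64(5.35)]],[[np.float64(-3.47), np.float64(-0.76), np.float64(0.88)], [np.float64(-0.01), np.float64(0.0), np.float64(5.35)]],[[np.float64(-3.53), np.float64(-0.44), np.float64(0.88)], [np.float64(-0.01), np.float64(0.0), np.float64(5.35)]],[[np.float64(-3.55), np.float64(-0.1), np.float64(0.88)], [np.float64(-0.01), np.float64(0.0), np.float64(5.35)]],[[np.float64(-3.55), np.float64(0.23), np.float64(0.88)], [np.float64(-0.01), np.float64(0.0), np.float64(5.35)]],[[np.float64(-3.51), np.float64(0.56), np.float64(0.88)], [np.float64(-0.01), np.float64(0.0), np.float64(5.35)]],[[np.float64(-3.44), np.float64(0.88), np.float64(0.88)], [np.float64(-0.01), np.float64(0.0), np.float64(5.35)]],[[np.float64(-3.35), np.float64(1.2), np.float64(0.88)], [np.float64(-0.01), np.float64(0.0), np.float64(5.35)]],[[np.float64(-3.22), np.float64(1.51), np.float64(0.88)], [np.float64(-0.01), np.float64(0.0), np.float64(5.35)]],[[np.float64(-3.07), np.float64(1.8), np.float64(0.88)], [np.float64(-0.01), np.float64(0.0), np.float64(5.35)]],[[np.float64(-2.89), np.float64(2.08), np.float64(0.88)], [np.float64(-0.01), np.float64(0.0), np.float64(5.35)]],
```

Call:
jog_arm([
  [[-3.0,-2.0,0.9],[0,0,5.4]],
  [[-3.1,-1.7,0.9],[0,0,5.4]],
  [[-3.3,-1.4,0.9],[0,0,5.4]],
  [[-3.4,-1.1,0.9],[0,0,5.4]],
  [[-3.5,-0.8,0.9],[0,0,5.4]],
  [[-3.5,-0.4,0.9],[0,0,5.4]],
  [[-3.5,-0.1,0.9],[0,0,5.4]],
  [[-3.5,0.2,0.9],[0,0,5.4]],
], fingers=0.72, grip_force=25)

```text
t: 0.9
tool_pos: [0.3807, 0.3486, 0.3263]
tool_rot: [-1.677, -2.655, 0.006]
contact_force: [0.1, 0.9, 1.0]
opening: 0.0733
```

```bash
sed -i 's/print(\[list(np.round(R.inv().apply(d)\*100,2)),list(np.round(np.rad2deg(a),2))\]/print(str([np.round(R.inv().apply(d)*100,2).tolist(),np.round(np.rad2deg(a),1).tolist()]).replace(" ","")/' plan.py; python3 plan.py .508 .1845 .26 7
```

```text
t 0.9 pos [0.3807 0.3486 0.3263] roterr deg [-0.2149  0.1127 30.4526] F [0.0953 0.8927 0.999 ] open 0.07327349552781565
[[-2.9,0.64,0.95],[-0.0,0.0,4.4]],[[-2.84,0.86,0.95],[-0.0,0.0,4.4]],[[-2.77,1.07,0.95],[-0.0,0.0,4.4]],[[-2.68,1.27,0.95],[-0.0,0.0,4.4]],[[-2.58,1.47,0.95],[-0.0,0.0,4.4]],[[-2.46,1.66,0.95],[-0.0,0.0,4.4]],[[-2.32,1.85,0.95],[-0.0,0.0,4.4]],
```

Call:
jog_arm([
  [[-2.9,0.6,1.0],[0,0,4.4]],
  [[-2.8,0.9,1.0],[0,0,4.4]],
  [[-2.8,1.1,1.0],[0,0,4.4]],
  [[-2.7,1.3,1.0],[0,0,4.4]],
  [[-2.6,1.5,1.0],[0,0,4.4]],
  [[-2.4,1.7,0.9],[0,0,4.4]],
  [[-2.3,1.9,0.9],[0,0,4.4]],
])

```text
t: 1.6
tool_pos: [0.5101, 0.174, 0.2525]
tool_rot: [-2.347, -2.085, 0.013]
contact_force: [0.0, -0.0, 0.2]
opening: 0.0737
```

```bash
python3 plan.py .508 .1845 .215 2
```

```text
t 1.6 pos [0.5101 0.174  0.2525] roterr deg [-0.3924  0.262  -1.7766] F [ 0.048  -0.0003  0.1974] open 0.07373758744255042
[[0.52,-0.15,1.87],[-0.2,0.1,-0.9]],[[0.52,-0.15,1.87],[-0.2,0.1,-0.9]],
```

Call:
jog_arm([
  [[0.5,-0.1,1.8],[-0.2,0.1,-0.9]],
  [[0.5,-0.1,1.0],[-0.2,0.1,-0.9]],
  [[0,0,0],[0,0,0]],
  [[0,0,0],[0,0,0]],
])

```text
t: 2.0
tool_pos: [0.5098, 0.1813, 0.2212]
tool_rot: [-2.32, -2.117, 0.007]
contact_force: [0.6, -0.0, -0.6]
opening: 0.0736
```

```bash
python3 plan.py .508 .1845 .21 1; python3 - <<'E'
from h import *
for n in("top","side"):
    im=ctrl.get_image(n)[:,:,::-1];cv2.imwrite(f"pics/{n}1.png",im)
a=cv2.imread("pics/top1.png")[120:270,90:290];b=cv2.imread("pics/side1.png")[60:210,130:330]
cv2.imwrite("pics/c1.png",np.vstack([cv2.resize(x,None,fx=4,fy=4)[:600:2, ::1] if 0 else cv2.resize(x,(400,300)) for x in(a,b)]))
cv2.imwrite("pics/s1.png",cv2.resize(b,None,fx=4,fy=4))
E
```

```text
t 2.0 pos [0.5098 0.1813 0.2212] roterr deg [-0.1853  0.1722 -0.2374] F [ 0.619  -0.0049 -0.6344] open 0.07357230693663427
[[0.3,-0.21,1.12],[-0.2,0.2,-0.2]],
```

View pics/s1.png

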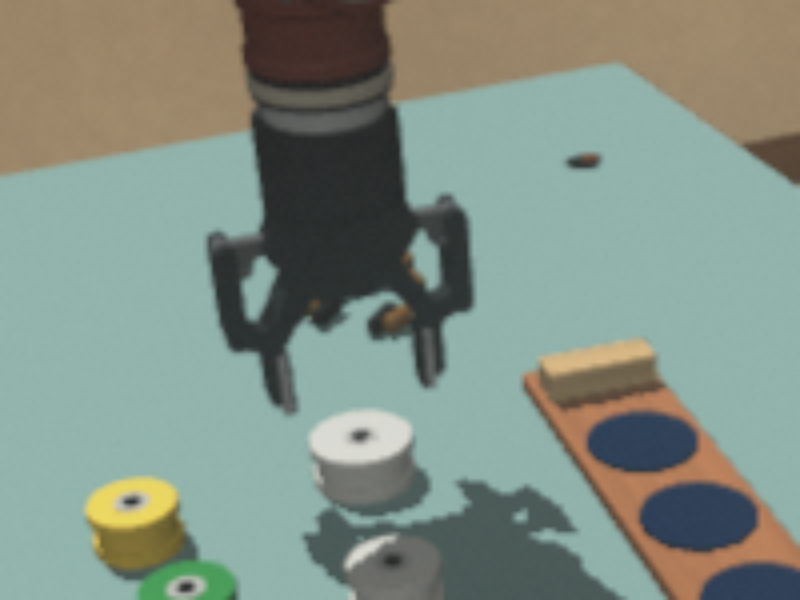

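```bash
python3 - <<'E'
from h import *
c=np.array([.5098,.1813]);y=np.array([np.cos(np.deg2rad(-5)),np.sin(np.deg2rad(-5))])
for z in(.045,.05,.055,.06,.065): print(z,proj("side",(*(c-.04*y),z)),proj("side",(*(c+.04*y),z)))
E
```

```text
0.045 [202.5708 165.7465] [236.756  158.9483]
0.05 [202.2836 163.8241] [236.5791 157.0477]
0.055 [201.9945 161.8898] [236.4011 155.1354]
0.06 [201.7036 159.9434] [236.222  153.2115]
0.065 [201.4109 157.9848] [236.0418 151.2757]
```

Call:
jog_arm([
  [[0.3,-0.2,1.5],[-0.2,0.2,-0.2]],
  [[0,0,1.5],[0,0,0]],
  [[0,0,0.8],[0,0,0]],
  [[0,0,0],[0,0,0]],
  [[0,0,0],[0,0,0]],
])

```text
t: 2.6
tool_pos: [0.5092, 0.186, 0.1853]
tool_rot: [2.311, 2.122, 0.01]
contact_force: [-1.0, -0.1, 0.7]
opening: 0.0735
```

```bash
python3 plan.py .508 .1845 .173 1
```

```text
t 2.6 pos [0.5092 0.186  0.1853] roterr deg [ 0.4013 -0.1285  0.1104] F [-1.0441 -0.0592  0.7469] open 0.07351349826379514
[[-0.16,-0.11,1.23],[0.4,-0.1,0.1]],
```

Call:
jog_arm([
  [[-0.1,-0.1,0.7],[0.4,-0.1,0.1]],
  [[0,0,0.5],[0,0,0]],
  [[0,0,0],[0,0,0]],
  [[0,0,0],[0,0,0]],
])

```text
t: 3.0
tool_pos: [0.5087, 0.185, 0.1735]
tool_rot: [2.316, 2.122, 0.002]
contact_force: [1.0, 1.0, 0.1]
opening: 0.0736
```

```bash
python3 plan.py .508 .1845 .173 1
```

```text
t 3.0 pos [0.5087 0.185  0.1735] roterr deg [ 0.0699 -0.0461 -0.0177] F [0.9698 1.0137 0.139 ] open 0.07363356899717123
[[-0.05,-0.07,0.05],[0.1,-0.0,-0.0]],
```

No contact so far, well placed. Close.

Call:
jog_arm([
  [[0,0,0],[0,0,0]],
  [[0,0,0],[0,0,0]],
  [[0,0,0],[0,0,0]],
  [[0,0,0],[0,0,0]],
  [[0,0,0],[0,0,0]],
  [[0,0,0],[0,0,0]],
], fingers=-1, grip_force=30)

```text
t: 3.6
tool_pos: [0.5089, 0.185, 0.1739]
tool_rot: [2.316, 2.122, 0.003]
contact_force: [0.5, -1.1, -0.6]
opening: 0.0592
```

```bash
python3 plan.py .508 .1845 .173 1
```

```text
t 3.6 pos [0.5089 0.185  0.1739] roterr deg [ 0.111  -0.0614 -0.019 ] F [ 0.5495 -1.1354 -0.5863] open 0.05919844745713896
[[-0.06,-0.08,0.09],[0.1,-0.1,-0.0]],
```

Call:
jog_arm([
  [[0,0,-2.0],[0,0,0]],
  [[0,0,-3.0],[0,0,0]],
  [[0,0,0],[0,0,0]],
])

```text
t: 3.9
tool_pos: [0.5079, 0.1847, 0.2232]
tool_rot: [-2.316, -2.121, 0.002]
contact_force: [0.2, 0.9, -1.3]
opening: 0.0589
```

```bash
python3 plan.py .6605 .1255 .217 5
```

```text
t 3.9 pos [0.5079 0.1847 0.2232] roterr deg [-0.102   0.0102 -0.0196] F [ 0.2395  0.9455 -1.3169] open 0.0588592970877611
[[-0.91,3.14,0.12],[-0.0,0.0,-0.0]],[[-0.91,3.14,0.12],[-0.0,0.0,-0.0]],[[-0.91,3.14,0.12],[-0.0,0.0,-0.0]],[[-0.91,3.14,0.12],[-0.0,0.0,-0.0]],[[-0.91,3.14,0.12],[-0.0,0.0,-0.0]],
```

Call:
jog_arm([
  [[-0.9,3.1,0.1],[0,0,0]],
  [[-0.9,3.1,0.1],[0,0,0]],
  [[-0.9,3.1,0.1],[0,0,0]],
  [[-0.9,3.1,0.1],[0,0,0]],
  [[-0.9,2.5,0.1],[0,0,0]],
  [[0,0,0],[0,0,0]],
  [[0,0,0],[0,0,0]],
])

```text
t: 4.6
tool_pos: [0.6537, 0.1246, 0.2069]
tool_rot: [-2.31, -2.118, 0.015]
contact_force: [-0.8, 0.4, -1.9]
opening: 0.0589
```

```bash
python3 plan.py .6605 .1255 .195 1
```

```text
t 4.6 pos [0.6537 0.1246 0.2069] roterr deg [-0.6872  0.1062  0.0569] F [-0.7812  0.4106 -1.9074] open 0.05891956103808251
[[0.15,0.69,1.18],[-0.7,0.1,0.1]],
```

Call:
jog_arm([
  [[0.1,0.7,0.4],[-0.6,0.1,0]],
  [[0,0,0.3],[0,0,0]],
  [[0,0,0],[0,0,0]],
  [[0,0,0],[0,0,0]],
])

```text
t: 5.0
tool_pos: [0.6582, 0.1264, 0.1965]
tool_rot: [-2.31, -2.123, 0.006]
contact_force: [-0.1, 0.7, -0.5]
opening: 0.0589
```

```bash
python3 plan.py .6605 .1255 .191 1; python3 - <<'E'
from h import *
for n in("top","side"):
    im=ctrl.get_image(n)[:,:,::-1];cv2.imwrite(f"pics/{n}2.png",im)
b=cv2.imread("pics/side2.png")[80:230,210:410]
cv2.imwrite("pics/s2.png",cv2.resize(b,None,fx=4,fy=4))
E
```

```text
t 5.0 pos [0.6582 0.1264 0.1965] roterr deg [-0.3158  0.0233  0.1639] F [-0.0534  0.6616 -0.4977] open 0.05894731741258786
[[-0.07,0.24,0.55],[-0.3,0.0,0.2]],
```

View pics/s2.png

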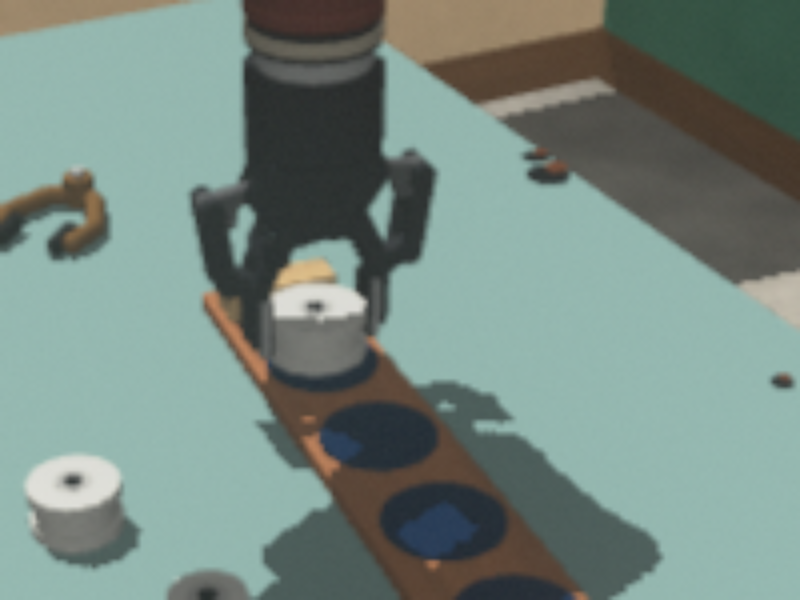

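```bash
python3 - <<'E'
from h import *
im=cv2.imread("pics/side2.png");print(hole(im,(288.7,156.3),3),onz("side",hole(im,(288.7,156.3),3),.0506))
E
```

```text
[288.3704 156.    ] [0.657  0.1262 0.0506]
```

Call:
jog_arm([
  [[0.1,0.3,0.4],[-0.3,0,0.1]],
  [[0.1,0,0.2],[0,0,0]],
  [[0,0,0],[0,0,0]],
  [[0,0,0],[0,0,0]],
])

```text
t: 5.5
tool_pos: [0.6617, 0.1286, 0.1909]
tool_rot: [2.314, 2.123, 0.002]
contact_force: [-0.4, 0.7, -1.7]
opening: 0.0587
```

```bash
python3 plan.py .6605 .1250 .1885 1
```

```text
t 5.5 pos [0.6617 0.1286 0.1909] roterr deg [0.0933 0.0092 0.0759] F [-0.3536  0.7288 -1.6899] open 0.058747841879609054
[[-0.36,-0.09,0.24],[0.1,0.0,0.1]],
```

Call:
jog_arm([
  [[-0.36,-0.1,0.1],[0.1,0,0.1]],
  [[0,0,0.1],[0,0,0]],
  [[0,0,0],[0,0,0]],
  [[0,0,0],[0,0,0]],
])

```text
t: 5.9
tool_pos: [0.6603, 0.1246, 0.1889]
tool_rot: [2.317, 2.121, -0.0]
contact_force: [-0.4, 0.4, -1.9]
opening: 0.0588
```

```bash
python3 plan.py .6605 .1250 .1885 1
```

```text
t 5.9 pos [0.6603 0.1246 0.1889] roterr deg [-0.0059  0.0121 -0.0477] F [-0.3864  0.3961 -1.8725] open 0.05882550770185296
[[0.05,0.01,0.04],[-0.0,0.0,-0.0]],
```

Call:
jog_arm([
  [[0,0,0.1],[0,0,0]],
  [[0,0,0],[0,0,0]],
  [[0,0,0],[0,0,0]],
])

```text
t: 6.2
tool_pos: [0.6604, 0.1245, 0.188]
tool_rot: [2.317, 2.121, 0.0]
contact_force: [0.3, -1.0, -0.8]
opening: 0.0589
```

Call:
jog_arm([
  [[0,0,0],[0,0,0]],
  [[0,0,0],[0,0,0]],
  [[0,0,0],[0,0,0]],
  [[0,0,0],[0,0,0]],
], fingers=0.72)

```text
t: 6.6
tool_pos: [0.6611, 0.1247, 0.1893]
tool_rot: [2.316, 2.12, 0.003]
contact_force: [-0.0, -0.1, -0.1]
opening: 0.0731
```

Call:
jog_arm([
  [[0,0,-2.0],[0,0,0]],
  [[0,0,-3.0],[0,0,0]],
  [[-4,-4,-2],[0,0,0]],
  [[-4,-4,0],[0,0,0]],
  [[-4,-4,0],[0,0,0]],
  [[0,0,0],[0,0,0]],
])

```text
t: 7.2
tool_pos: [0.5423, 0.0263, 0.2569]
tool_rot: [2.312, 2.124, 0.001]
contact_force: [-0.8, 0.6, -0.5]
opening: 0.0735
```

```bash
python3 plan.py .4817 .0575 .215 3; cat > chk.py <<'E'
import sys
from h import *
tag=sys.argv[1]
I={}
for n in("top","side"):
    I[n]=ctrl.get_image(n)[:,:,::-1].copy();cv2.imwrite(f"pics/{n}_{tag}.png",I[n])
b=I["side"][120:270,230:430];a=I["top"][135:235,140:340]
cv2.imwrite(f"pics/s_{tag}.png",cv2.resize(b,None,fx=3,fy=3,interpolation=cv2.INTER_CUBIC))
cv2.imwrite(f"pics/t_{tag}.png",cv2.resize(a,None,fx=4,fy=4,interpolation=cv2.INTER_CUBIC))
M={"top":[(.6606,.1265),(.6532,.0422),(.6458,-.0427),(.6384,-.127)],"side":[(.6594,.123),(.6522,.0386),(.6446,-.0459),(.637,-.1304)]}
for n in M:
    for i in map(int,sys.argv[2:]):
        h=hole(I[n],proj(n,(*M[n][i],.042)),4)
        if h is None: print(n,i,"none");continue
        p=onz(n,h,.042)[:2];print(n,i,"pulley minus mark (mm)",(p-M[n][i])*1000)
E
python3 chk.py p1 0
```

```text
t 7.2 pos [0.5423 0.0263 0.2569] roterr deg [0.1159 0.0562 0.1366] F [-0.7693  0.6115 -0.4557] open 0.07350326059171466
[[0.87,-2.1,1.39],[0.0,0.0,0.0]],[[0.86,-2.1,1.39],[0.0,0.0,0.0]],[[0.86,-2.1,1.4],[0.0,0.0,0.0]],
top 0 pulley minus mark (mm) [0.5604 0.69  ]
side 0 pulley minus mark (mm) [-0.1299 -1.7453]
```

```bash
python3 -c "
import cv2,numpy as np
a=cv2.imread('pics/t_p1.png');b=cv2.imread('pics/s_p1.png')
print(a.shape,b.shape)"
```

```text
(400, 800, 3) (450, 600, 3)
```

View pics/t_p1.png

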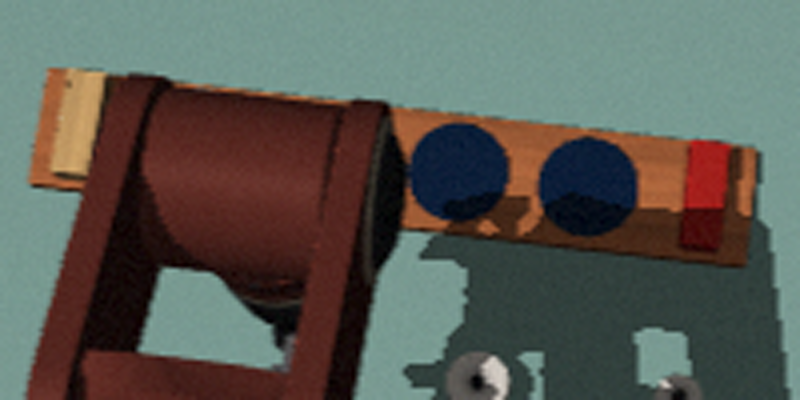

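View pics/s_p1.png

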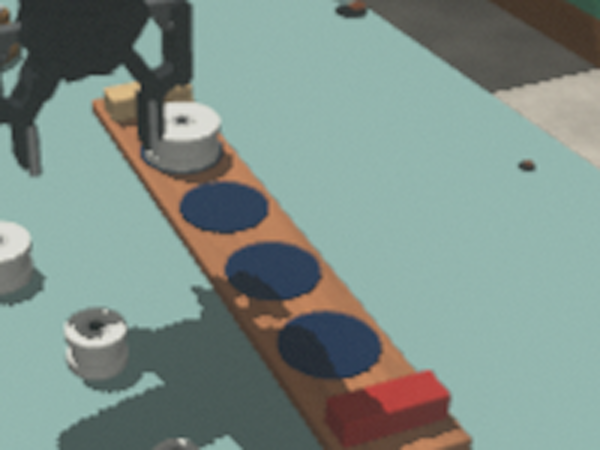

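Call:
jog_arm([
  [[0.9,-2.1,1.2],[0,0,0]],
  [[0.9,-2.1,1.2],[0,0,0]],
  [[0.8,-1.8,1.2],[0,0,0]],
  [[0,0,0],[0,0,0]],
  [[0,0,0],[0,0,0]],
], fingers=0.52)

```text
t: 7.8
tool_pos: [0.4944, 0.0616, 0.2267]
tool_rot: [2.299, 2.12, 0.024]
contact_force: [0.2, 0.1, 0.2]
opening: 0.0649
```

```bash
python3 plan.py .4825 .0573 .205 1
```

```text
t 7.8 pos [0.4944 0.0616 0.2267] roterr deg [ 1.1894 -0.1002  0.3757] F [0.1697 0.0797 0.2403] open 0.06485401618403455
[[-0.53,-1.2,2.15],[1.2,-0.1,0.4]],
```

Call:
jog_arm([
  [[-0.5,-1.2,1.5],[1.2,-0.1,0.4]],
  [[0,0,0.5],[0,0,0]],
  [[0,0,0],[0,0,0]],
  [[0,0,0],[0,0,0]],
])

```text
t: 8.2
tool_pos: [0.485, 0.0567, 0.207]
tool_rot: [2.316, 2.12, 0.002]
contact_force: [-0.4, -0.4, -0.3]
opening: 0.0645
```

```bash
python3 plan.py .4825 .0573 .1745 2
```

```text
t 8.2 pos [0.485  0.0567 0.207 ] roterr deg [ 0.1277  0.0078 -0.0779] F [-0.3695 -0.4222 -0.2685] open 0.06452011599697885
[[0.02,-0.13,1.62],[0.1,0.0,-0.0]],[[0.02,-0.13,1.62],[0.1,0.0,-0.0]],
```

Call:
jog_arm([
  [[0,-0.2,1.0],[0.1,0,0]],
  [[0.1,-0.1,1.0],[0,0,0]],
  [[0,0,0.8],[0,0,0]],
  [[0,0,0],[0,0,0]],
  [[0,0,0],[0,0,0]],
])

```text
t: 8.7
tool_pos: [0.4823, 0.0577, 0.1764]
tool_rot: [2.318, 2.12, 0.0]
contact_force: [-0.1, -0.1, -0.6]
opening: 0.065
```

```bash
python3 plan.py .4825 .0573 .1745 1
```

```text
t 8.7 pos [0.4823 0.0577 0.1764] roterr deg [ 0.0234  0.0068 -0.1186] F [-0.1068 -0.0602 -0.5523] open 0.06501342610891105
[[-0.04,0.02,0.19],[0.0,0.0,-0.1]],
```

Call:
jog_arm([
  [[0,0,0.1],[0,0,0]],
  [[0,0,0],[0,0,0]],
  [[0,0,0],[0,0,0]],
  [[0,0,0],[0,0,0]],
  [[0,0,0],[0,0,0]],
  [[0,0,0],[0,0,0]],
], fingers=-1)

```text
t: 9.3
tool_pos: [0.4827, 0.0578, 0.1761]
tool_rot: [2.317, 2.119, 0.002]
contact_force: [-0.2, 0.4, -0.4]
opening: 0.0488
```

Call:
jog_arm([
  [[0,0,-2.0],[0,0,0]],
  [[0,0,-3.0],[0,0,0]],
  [[0,0,0],[0,0,0]],
])

```text
t: 9.6
tool_pos: [0.482, 0.0578, 0.2263]
tool_rot: [-2.318, -2.12, 0.001]
contact_force: [1.3, -0.3, -0.2]
opening: 0.0489
```

```bash
python3 plan.py .6535 .0405 .217 5
```

```text
t 9.6 pos [0.482  0.0578 0.2263] roterr deg [-0.0574  0.0098 -0.111 ] F [ 1.2675 -0.2999 -0.182 ] open 0.04887290253635185
[[-0.04,3.45,0.18],[-0.0,0.0,-0.0]],[[-0.04,3.45,0.18],[-0.0,0.0,-0.0]],[[-0.04,3.45,0.18],[-0.0,0.0,-0.0]],[[-0.04,3.45,0.18],[-0.0,0.0,-0.0]],[[-0.04,3.45,0.19],[-0.0,0.0,-0.0]],
```

Call:
jog_arm([
  [[0,3.4,0],[0,0,0]],
  [[0,3.4,0],[0,0,0]],
  [[0,3.4,0],[0,0,0]],
  [[0,3.4,0],[0,0,0]],
  [[0,3.0,0.1],[0,0,0]],
  [[0,0.3,0.1],[0,0,0]],
  [[0,0,0],[0,0,0]],
  [[0,0,0],[0,0,0]],
])

```text
t: 10.4
tool_pos: [0.6516, 0.0425, 0.214]
tool_rot: [-2.312, -2.115, 0.014]
contact_force: [-0.1, -1.0, -0.4]
opening: 0.049
```

```bash
python3 plan.py .6535 .0408 .196 1
```

```text
t 10.4 pos [0.6516 0.0425 0.214 ] roterr deg [-0.7145  0.037  -0.0951] F [-0.0887 -0.9799 -0.438 ] open 0.04895300903425668
[[-0.15,0.23,1.8],[-0.7,0.0,-0.1]],
```

Call:
jog_arm([
  [[-0.1,0.2,1.0],[-0.7,0,-0.1]],
  [[0,0,0.6],[0,0,0]],
  [[0,0,0],[0,0,0]],
  [[0,0,0],[0,0,0]],
])

```text
t: 10.8
tool_pos: [0.6501, 0.0418, 0.1952]
tool_rot: [-2.314, -2.122, 0.004]
contact_force: [0.2, 0.1, -1.0]
opening: 0.0487
```

```bash
python3 plan.py .6535 .0408 .1905 1;python3 - <<'E'
from h import *
o=ctrl.get_obs();z=o["tool_pos"][2]-.1758+.028
im=ctrl.get_image("side")[:,:,::-1].copy();cv2.imwrite("pics/side3.png",im)
g=proj("side",(*o["tool_pos"][:2],z));h=hole(im,g,3);p=onz("side",h,z);print(g,h,p)
t=hole(im,proj("side",(.6594,.123,.042)),4);print("60 vs mark",onz("side",t,.042)[:2]-[.6594,.123])
cv2.imwrite("pics/s3.png",cv2.resize(im[120:270,230:430],None,fx=4,fy=4))
E
```

```text
t 10.8 pos [0.6501 0.0418 0.1952] roterr deg [-0.1738  0.0424  0.0481] F [ 0.2421  0.106  -0.9903] open 0.04865365779301272
[[-0.07,0.35,0.47],[-0.2,0.0,0.0]],
[302.9076 175.2852] [302.5865 175.9231] [0.6483 0.0399 0.0474]
60 vs mark [ 0.0002 -0.0029]
```

View pics/s3.png

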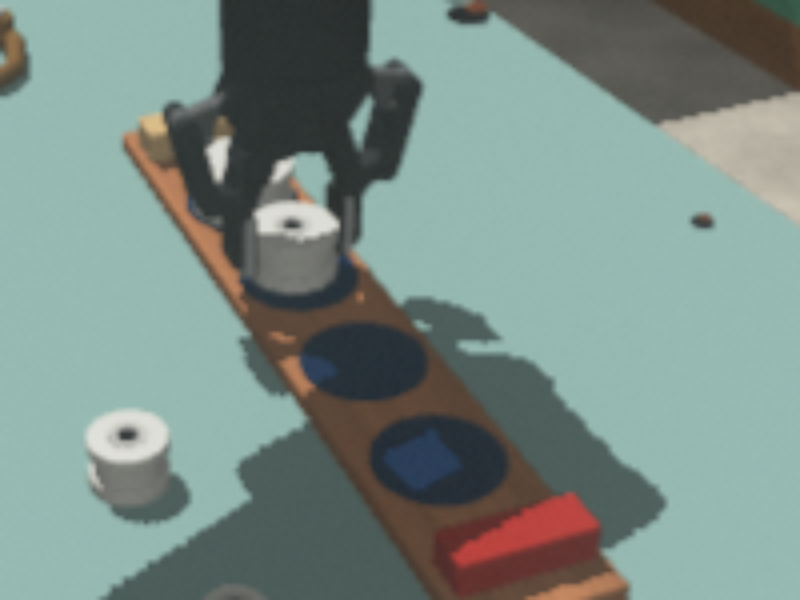

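Call:
jog_arm([
  [[-0.1,0.4,0.2],[-0.2,0,0]],
  [[0,0,0.2],[0,0,0]],
  [[0,0,0],[0,0,0]],
  [[0,0,0],[0,0,0]],
])

```text
t: 11.25
tool_pos: [0.6546, 0.0404, 0.1918]
tool_rot: [2.314, 2.122, 0.002]
contact_force: [-0.1, 0.3, -1.0]
opening: 0.0491
```

```bash
python3 plan.py .6540 .0412 .1900 1
```

```text
t 11.25 pos [0.6546 0.0404 0.1918] roterr deg [0.1334 0.0412 0.0545] F [-0.1013  0.3376 -0.9966] open 0.04913272642831564
[[0.07,-0.07,0.18],[0.1,0.0,0.1]],
```

Call:
jog_arm([
  [[0.1,0,0.1],[0.1,0,0]],
  [[0,0,0.1],[0,0,0]],
  [[0,0,0],[0,0,0]],
  [[0,0,0],[0,0,0]],
])

```text
t: 11.65
tool_pos: [0.6549, 0.0415, 0.1899]
tool_rot: [2.314, 2.123, 0.0]
contact_force: [-0.5, -0.0, -0.4]
opening: 0.0488
```

Call:
jog_arm([
  [[0,-0.1,0.1],[0,0,0]],
  [[0,0,0],[0,0,0]],
  [[0,0,0],[0,0,0]],
])

```text
t: 11.95
tool_pos: [0.6544, 0.0416, 0.1899]
tool_rot: [2.313, 2.122, 0.002]
contact_force: [-0.1, -0.2, 0.0]
opening: 0.049
```

Call:
jog_arm([
  [[0,0,0],[0,0,0]],
  [[0,0,0],[0,0,0]],
  [[0,0,0],[0,0,0]],
  [[0,0,0],[0,0,0]],
], fingers=0.52)

```text
t: 12.35
tool_pos: [0.6542, 0.0416, 0.1897]
tool_rot: [2.314, 2.122, 0.002]
contact_force: [0.5, 0.5, -0.4]
opening: 0.0652
```

Call:
jog_arm([
  [[0,0,-2.0],[0,0,0]],
  [[0,0,-3.0],[0,0,0]],
  [[-3,-4,0],[0,0,0]],
  [[-4,-4,0],[0,0,0]],
  [[-3,-4,0],[0,0,0]],
  [[0,-1,0],[0,0,0]],
  [[0,0,0],[0,0,0]],
])

```text
t: 13.05
tool_pos: [0.5157, -0.0463, 0.2413]
tool_rot: [2.31, 2.122, 0.004]
contact_force: [-0.4, 0.2, -0.5]
opening: 0.0648
```

```bash
python3 chk.py p2 0 1;python3 plan.py .5072 -.0605 .205 2
```

```text
top 0 pulley minus mark (mm) [-0.3239 -1.8364]
top 1 pulley minus mark (mm) [-3.5676 -0.4545]
side 0 pulley minus mark (mm) [ 0.0228 -2.9096]
side 1 pulley minus mark (mm) [2.1869 2.2928]
t 13.15 pos [ 0.5171 -0.0459  0.2414] roterr deg [0.3264 0.1017 0.2467] F [0.7258 1.0475 0.3311] open 0.06439665390706188
[[-0.77,-0.45,1.82],[0.2,0.1,0.1]],[[-0.77,-0.44,1.82],[0.2,0.1,0.1]],
```

View pics/t_p2.png

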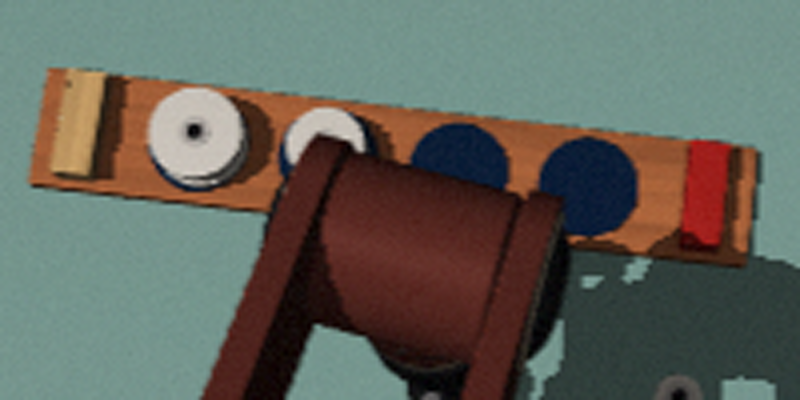

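View pics/s_p2.png

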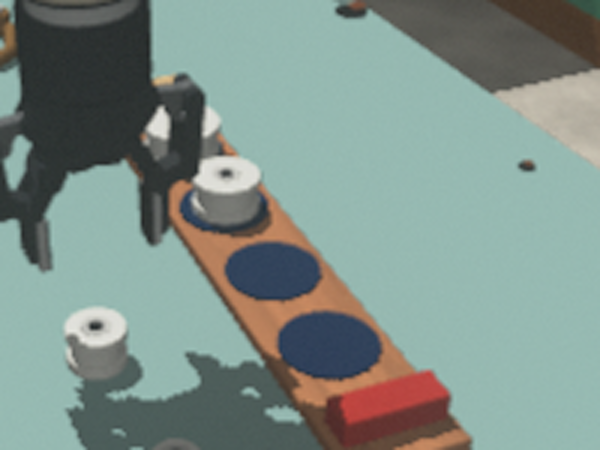

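Call:
jog_arm([
  [[-0.8,-0.4,1.5],[0.2,0.1,0.1]],
  [[-0.8,-0.4,1.5],[0.2,0,0.1]],
  [[0,0,0.3],[0,0,0]],
  [[0,0,0],[0,0,0]],
  [[0,0,0],[0,0,0]],
], fingers=0.3)

```text
t: 13.65
tool_pos: [0.5102, -0.0613, 0.2047]
tool_rot: [-2.311, -2.125, 0.002]
contact_force: [0.4, -0.2, -0.5]
opening: 0.0553
```

```bash
python3 plan.py .5075 -.0608 .176 2
```

```text
t 13.65 pos [ 0.5102 -0.0613  0.2047] roterr deg [-0.1433 -0.0399  0.2056] F [ 0.4293 -0.1983 -0.4623] open 0.05532849633342103
[[0.01,-0.13,1.43],[-0.1,-0.0,0.1]],[[0.01,-0.14,1.43],[-0.1,-0.0,0.1]],
```

Call:
jog_arm([
  [[0,-0.2,1.0],[-0.1,0,0.1]],
  [[0,-0.1,1.0],[0,0,0.1]],
  [[0,0,0.6],[0,0,0]],
  [[0,0,0],[0,0,0]],
  [[0,0,0],[0,0,0]],
])

```text
t: 14.15
tool_pos: [0.5073, -0.0606, 0.1765]
tool_rot: [-2.315, -2.123, -0.001]
contact_force: [0.1, -0.6, -0.4]
opening: 0.0556
```

```bash
python3 plan.py .5075 -.0608 .176 1
```

```text
t 14.15 pos [ 0.5073 -0.0606  0.1765] roterr deg [-0.0151 -0.0453  0.0332] F [ 0.1011 -0.629  -0.4046] open 0.05555194157372357
[[-0.02,0.02,0.05],[-0.0,-0.0,0.0]],
```

Call:
jog_arm([
  [[0,0,0],[0,0,0]],
  [[0,0,0],[0,0,0]],
  [[0,0,0],[0,0,0]],
  [[0,0,0],[0,0,0]],
  [[0,0,0],[0,0,0]],
  [[0,0,0],[0,0,0]],
], fingers=-1)

```text
t: 14.75
tool_pos: [0.5078, -0.0607, 0.1776]
tool_rot: [2.315, 2.122, 0.002]
contact_force: [-0.1, -0.3, -1.1]
opening: 0.0388
```

Call:
jog_arm([
  [[0,0,-2.0],[0,0,0]],
  [[0,0,-3.0],[0,0,0]],
  [[0,0,0],[0,0,0]],
])

```text
t: 15.05
tool_pos: [0.5072, -0.0606, 0.2278]
tool_rot: [-2.314, -2.122, 0.0]
contact_force: [1.2, -0.4, -0.0]
opening: 0.0386
```

```bash
python3 plan.py .6465 -.0435 .217 5
```

```text
t 15.05 pos [ 0.5072 -0.0606  0.2278] roterr deg [-0.0616 -0.0549  0.0364] F [ 1.2141 -0.3797 -0.0184] open 0.03863869517578043
[[0.58,2.75,0.21],[-0.0,-0.0,0.0]],[[0.58,2.75,0.21],[-0.0,-0.0,0.0]],[[0.58,2.75,0.21],[-0.0,-0.0,0.0]],[[0.58,2.75,0.21],[-0.0,-0.0,0.0]],[[0.58,2.75,0.22],[-0.0,-0.0,0.0]],
```

Call:
jog_arm([
  [[0.6,2.8,0],[0,0,0]],
  [[0.6,2.8,0],[0,0,0]],
  [[0.6,2.8,0],[0,0,0]],
  [[0.6,2.8,0.1],[0,0,0]],
  [[0.5,2.5,0.2],[0,0,0]],
  [[0,0,0.2],[0,0,0]],
  [[0,0,0],[0,0,0]],
])

```text
t: 15.75
tool_pos: [0.6482, -0.0424, 0.2152]
tool_rot: [-2.311, -2.117, 0.007]
contact_force: [-0.5, -0.7, -0.5]
opening: 0.0384
```

```bash
python3 plan.py .6465 -.0435 .197 1
```

```text
t 15.75 pos [ 0.6482 -0.0424  0.2152] roterr deg [-0.4883 -0.0823 -0.0039] F [-0.4753 -0.7142 -0.5442] open 0.03844721543272294
[[-0.12,-0.15,1.82],[-0.5,-0.1,-0.0]],
```

Call:
jog_arm([
  [[-0.1,-0.2,1.0],[-0.5,-0.1,0]],
  [[0,0,0.6],[0,0,0]],
  [[0,0,0],[0,0,0]],
  [[0,0,0],[0,0,0]],
])

```text
t: 16.15
tool_pos: [0.6425, -0.0435, 0.1955]
tool_rot: [-2.315, -2.119, 0.005]
contact_force: [0.5, 0.1, -0.7]
opening: 0.039
```

```bash
python3 plan.py .6465 -.0435 .191 1;python3 - <<'E'
from h import *
o=ctrl.get_obs();z=o["tool_pos"][2]-.1768+.028
im=ctrl.get_image("side")[:,:,::-1].copy();cv2.imwrite("pics/side4.png",im)
g=proj("side",(*o["tool_pos"][:2],z));h=hole(im,g,3);p=onz("side",h,z);print(g,h,p)
t=hole(im,proj("side",(.6522,.0386,.042)),4);print("50 vs mark",onz("side",t,.042)[:2]-[.6522,.0386])
im=ctrl.get_image("top")[:,:,::-1].copy();cv2.imwrite("pics/top4.png",im)
cv2.imwrite("pics/t4.png",cv2.resize(im[120:240,130:340],None,fx=3.5,fy=3.5))
E
```

```text
t 16.15 pos [ 0.6425 -0.0435  0.1955] roterr deg [-0.2417  0.0099 -0.0501] F [ 0.5256  0.0604 -0.6979] open 0.038976150216618266
[[0.03,0.4,0.44],[-0.2,0.0,-0.1]],
[319.481 196.632] [319.0079 197.0556] [ 0.6409 -0.0443  0.0467]
50 vs mark [ 0.0034 -0.0024]
```

View pics/t4.png

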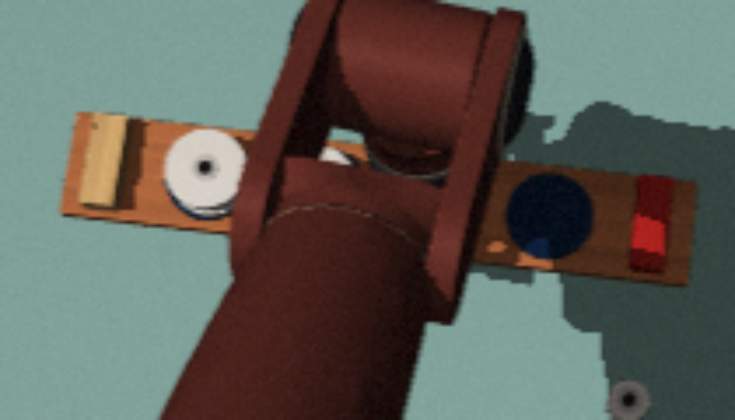

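Call:
jog_arm([
  [[0.1,0.4,0.2],[-0.2,0,0]],
  [[0,0,0.1],[0,0,0]],
  [[0,0,0],[0,0,0]],
  [[0,0,0],[0,0,0]],
])

```text
t: 16.65
tool_pos: [0.6478, -0.0429, 0.194]
tool_rot: [2.315, 2.12, 0.003]
contact_force: [0.2, -0.2, -0.4]
opening: 0.0386
```

```bash
python3 plan.py .6466 -.0429 .191 1
```

```text
t 16.65 pos [ 0.6478 -0.0429  0.194 ] roterr deg [ 0.1619  0.0245 -0.0495] F [ 0.1747 -0.1844 -0.3678] open 0.038625326384282545
[[-0.01,-0.12,0.3],[0.2,0.0,-0.0]],
```

Call:
jog_arm([
  [[0,-0.1,0.1],[0.1,0,0]],
  [[0,0,0.1],[0,0,0]],
  [[0,0,0.1],[0,0,0]],
  [[0,0,0],[0,0,0]],
  [[0,0,0],[0,0,0]],
])

```text
t: 17.15
tool_pos: [0.6468, -0.0428, 0.1909]
tool_rot: [2.316, 2.121, 0.001]
contact_force: [-1.0, -0.3, -0.5]
opening: 0.0385
```

Call:
jog_arm([
  [[0,0,0.1],[0,0,0]],
  [[0,0,0],[0,0,0]],
  [[0,0,0],[0,0,0]],
])

```text
t: 17.45
tool_pos: [0.6471, -0.0428, 0.1911]
tool_rot: [2.316, 2.121, 0.001]
contact_force: [-0.4, 0.3, -0.8]
opening: 0.0387
```

Call:
jog_arm([
  [[0,0,0],[0,0,0]],
  [[0,0,0],[0,0,0]],
  [[0,0,0],[0,0,0]],
  [[0,0,0],[0,0,0]],
], fingers=0.3)

```text
t: 17.85
tool_pos: [0.6471, -0.0429, 0.1909]
tool_rot: [2.316, 2.12, 0.001]
contact_force: [0.5, 0.0, -1.0]
opening: 0.0557
```

Call:
jog_arm([
  [[0,0,-2.0],[0,0,0]],
  [[0,0,-3.0],[0,0,0]],
  [[-4,-4,0],[0,0,0]],
  [[-4,-4,0],[0,0,0]],
  [[-4,-4,0],[0,0,0]],
  [[-1.5,-1,0],[0,0,0]],
  [[0,0,0],[0,0,0]],
])

```text
t: 18.55
tool_pos: [0.5156, -0.1576, 0.2431]
tool_rot: [2.31, 2.122, 0.002]
contact_force: [0.3, 0.5, -0.0]
opening: 0.0551
```

```bash
python3 chk.py p3 0 1 2;python3 plan.py .5015 -.187 .205 2
```

```text
top 0 pulley minus mark (mm) [-0.3387 -1.8619]
top 1 pulley minus mark (mm) [ 0.9784 -1.1242]
top 2 pulley minus mark (mm) [ 0.8774 -0.1802]
side 0 pulley minus mark (mm) [-3.5762 -7.9918]
side 1 pulley minus mark (mm) [-1.0807  0.0068]
side 2 pulley minus mark (mm) [-0.0989 -0.3299]
t 18.65 pos [ 0.5169 -0.1563  0.243 ] roterr deg [0.2813 0.1076 0.2556] F [-0.2783  0.3192  0.7165] open 0.05546535443572707
[[-1.59,-0.65,1.9],[0.1,0.1,0.1]],[[-1.59,-0.64,1.9],[0.1,0.1,0.1]],
```

View pics/t_p3.png

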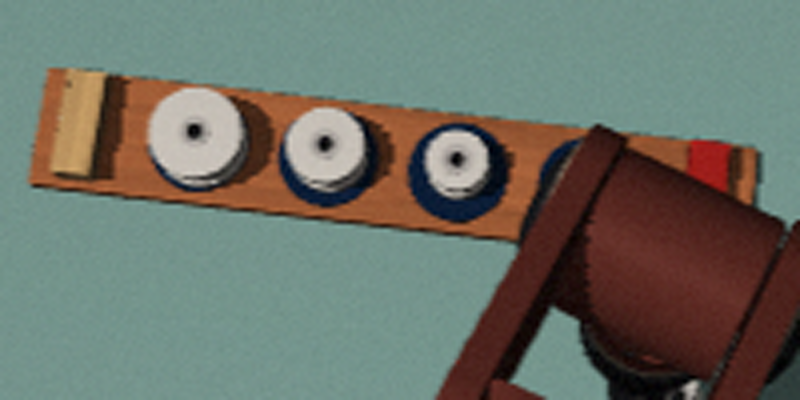

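View pics/s_p3.png

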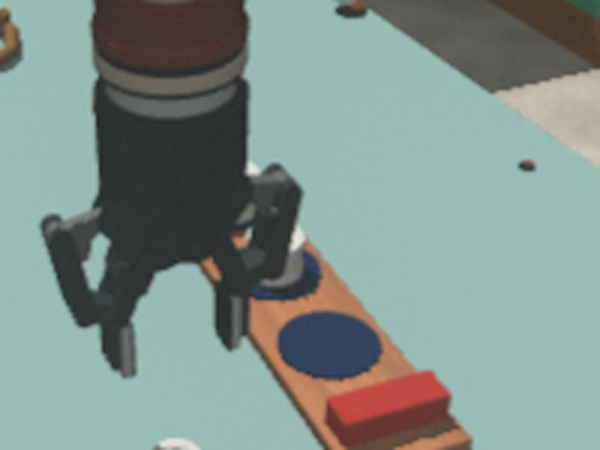

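Call:
jog_arm([
  [[-1.6,-0.6,1.5],[0.1,0.1,0.1]],
  [[-1.6,-0.6,1.5],[0.1,0,0.1]],
  [[0,0,0.5],[0,0,0]],
  [[0,0,0],[0,0,0]],
  [[0,0,0],[0,0,0]],
], fingers=0.1)

```text
t: 19.15
tool_pos: [0.5069, -0.1844, 0.2085]
tool_rot: [2.306, 2.128, 0.007]
contact_force: [0.2, -1.1, -0.3]
opening: 0.0471
```

```bash
python3 plan.py .5015 -.187 .177 2
```

```text
t 19.15 pos [ 0.5069 -0.1844  0.2085] roterr deg [ 0.3239 -0.0444  0.4161] F [ 0.2436 -1.0868 -0.3097] open 0.047132558117470816
[[-0.15,-0.27,1.57],[0.2,-0.0,0.2]],[[-0.15,-0.26,1.57],[0.2,-0.0,0.2]],
```

Call:
jog_arm([
  [[-0.2,-0.4,1.0],[0.3,0,0.2]],
  [[-0.1,-0.1,1.0],[0,0,0.2]],
  [[0,0,0.7],[0,0,0]],
  [[0,0,0],[0,0,0]],
  [[0,0,0],[0,0,0]],
])

```text
t: 19.65
tool_pos: [0.5027, -0.1855, 0.1801]
tool_rot: [2.313, 2.125, 0.002]
contact_force: [0.5, -0.3, 0.6]
opening: 0.0468
```

```bash
python3 plan.py .5015 -.187 .1775 1
```

```text
t 19.65 pos [ 0.5027 -0.1855  0.1801] roterr deg [ 0.0925 -0.0342  0.1464] F [ 0.5461 -0.2736  0.6405] open 0.04679409412782743
[[-0.16,-0.11,0.26],[0.1,-0.0,0.1]],
```

Call:
jog_arm([
  [[-0.2,-0.1,0.2],[0.1,0,0.1]],
  [[0,0,0],[0,0,0]],
  [[0,0,0],[0,0,0]],
])

```text
t: 19.95
tool_pos: [0.5017, -0.1877, 0.1784]
tool_rot: [2.316, 2.123, 0.001]
contact_force: [0.2, -0.5, -0.2]
opening: 0.0471
```

Call:
jog_arm([
  [[0,0,0],[0,0,0]],
  [[0,0,0],[0,0,0]],
  [[0,0,0],[0,0,0]],
  [[0,0,0],[0,0,0]],
  [[0,0,0],[0,0,0]],
  [[0,0,0],[0,0,0]],
], fingers=-1)

```text
t: 20.55
tool_pos: [0.5019, -0.188, 0.1792]
tool_rot: [2.315, 2.122, 0.002]
contact_force: [-0.3, -0.7, 0.1]
opening: 0.0287
```

Call:
jog_arm([
  [[0,0,-2.0],[0,0,0]],
  [[0,0,-3.0],[0,0,0]],
  [[0,0,0],[0,0,0]],
])

```text
t: 20.85
tool_pos: [0.5013, -0.1876, 0.2292]
tool_rot: [-2.315, -2.122, 0.0]
contact_force: [0.4, -0.8, 0.0]
opening: 0.0287
```

```bash
python3 plan.py .639 -.1268 .22 5
```

```text
t 20.85 pos [ 0.5013 -0.1876  0.2292] roterr deg [-0.0782 -0.0636  0.0188] F [ 0.4041 -0.7619  0.0303] open 0.02873024662562025
[[1.45,2.64,0.18],[-0.0,-0.0,0.0]],[[1.45,2.64,0.18],[-0.0,-0.0,0.0]],[[1.45,2.64,0.18],[-0.0,-0.0,0.0]],[[1.45,2.64,0.18],[-0.0,-0.0,0.0]],[[1.45,2.64,0.18],[-0.0,-0.0,0.0]],
```

Call:
jog_arm([
  [[1.4,2.6,0],[0,0,0]],
  [[1.4,2.6,0],[0,0,0]],
  [[1.4,2.6,0],[0,0,0]],
  [[1.4,2.6,0.1],[0,0,0]],
  [[1.4,2.5,0.2],[0,0,0]],
  [[0,0,0.2],[0,0,0]],
  [[0,0,0],[0,0,0]],
])

```text
t: 21.55
tool_pos: [0.6387, -0.1267, 0.2188]
tool_rot: [-2.313, -2.117, 0.005]
contact_force: [0.2, -0.7, -0.9]
opening: 0.0289
```

```bash
python3 plan.py .639 -.128 .2 1
```

```text
t 21.55 pos [ 0.6387 -0.1267  0.2188] roterr deg [-0.361  -0.0955 -0.0697] F [ 0.2445 -0.7037 -0.9004] open 0.02893108073888536
[[-0.13,0.05,1.88],[-0.4,-0.1,-0.1]],
```

Call:
jog_arm([
  [[-0.1,0.1,1.0],[-0.4,-0.1,-0.1]],
  [[0,0,0.7],[0,0,0]],
  [[0,0.1,0.2],[0,0,0]],
  [[0,0,0],[0,0,0]],
  [[0,0,0],[0,0,0]],
])

```text
t: 22.05
tool_pos: [0.6372, -0.1294, 0.1958]
tool_rot: [-2.316, -2.118, 0.004]
contact_force: [-0.3, 0.1, -0.2]
opening: 0.0284
```

```bash
python3 plan.py .639 -.128 .193 1;python3 - <<'E'
from h import *
o=ctrl.get_obs();z=o["tool_pos"][2]-.1787+.028
im=ctrl.get_image("side")[:,:,::-1].copy();cv2.imwrite("pics/side5.png",im)
g=proj("side",(*o["tool_pos"][:2],z));h=hole(im,g,3);p=onz("side",h,z);print(g,h,p)
E
```

```text
t 22.05 pos [ 0.6372 -0.1294  0.1958] roterr deg [-0.215  -0.0201 -0.1229] F [-0.279   0.0556 -0.1782] open 0.028363069060920735
[[0.16,0.17,0.28],[-0.2,-0.0,-0.1]],
[339.9422 221.5925] [339.1927 221.7083] [ 0.6358 -0.1291  0.0451]
```

Call:
jog_arm([
  [[0.1,0.2,0.1],[-0.2,0,-0.1]],
  [[0,0,0.1],[0,0,0]],
  [[0,0,0],[0,0,0]],
  [[0,0,0],[0,0,0]],
])

```text
t: 22.5
tool_pos: [0.6399, -0.1287, 0.195]
tool_rot: [2.315, 2.121, 0.002]
contact_force: [-0.1, 0.1, 0.1]
opening: 0.0286
```

```bash
python3 plan.py .6388 -.1285 .193 1
```

```text
t 22.5 pos [ 0.6399 -0.1287  0.195 ] roterr deg [ 0.1374  0.0114 -0.017 ] F [-0.0888  0.1202  0.0768] open 0.02860201842889268
[[0.01,-0.11,0.2],[0.1,0.0,-0.0]],
```

Call:
jog_arm([
  [[0,-0.1,0.1],[0.1,0,0]],
  [[0,0,0.1],[0,0,0]],
  [[0,0,0.1],[0,0,0]],
  [[0,0,0],[0,0,0]],
  [[0,0,0],[0,0,0]],
])

```text
t: 23.0
tool_pos: [0.6393, -0.1287, 0.193]
tool_rot: [2.315, 2.121, 0.001]
contact_force: [0.1, -0.3, -1.5]
opening: 0.0284
```

Call:
jog_arm([
  [[0,0,0],[0,0,0]],
  [[0,0,0],[0,0,0]],
  [[0,0,0],[0,0,0]],
  [[0,0,0],[0,0,0]],
], fingers=0.1)

```text
t: 23.4
tool_pos: [0.6391, -0.1286, 0.1925]
tool_rot: [2.316, 2.122, 0.001]
contact_force: [-0.2, 0.0, -0.2]
opening: 0.0471
```

Call:
jog_arm([
  [[0,0,-2.0],[0,0,0]],
  [[0,0,-3.0],[0,0,0]],
  [[0,-3,-4],[0,0,0]],
  [[2,-4,-3],[0,0,0]],
  [[3,-4,-2],[0,0,0]],
  [[3,-3,0],[0,0,0]],
  [[3,-3,0],[0,0,0]],
  [[0,0,0],[0,0,0]],
])

```text
t: 24.2
tool_pos: [0.4791, -0.0052, 0.3344]
tool_rot: [2.32, 2.118, 0.003]
contact_force: [0.3, 0.1, 0.2]
opening: 0.047
```

```bash
python3 chk.py p4 0 1 2 3;python3 plan.py .5015 -.187 .205 2
```

```text
top 0 pulley minus mark (mm) [-0.3504 -1.8909]
top 1 pulley minus mark (mm) [ 1.0232 -1.1695]
top 2 pulley minus mark (mm) [ 0.9001 -0.2209]
top 3 pulley minus mark (mm) [ 1.4032 -0.1611]
side 0 pulley minus mark (mm) [-0.2824 -1.4942]
side 1 pulley minus mark (mm) [2.1401 2.1798]
side 2 pulley minus mark (mm) [1.8694 1.8066]
side 3 pulley minus mark (mm) [1.4185 1.6871]
t 24.3 pos [ 0.4811 -0.0073  0.335 ] roterr deg [ 0.1964  0.0053 -0.2963] F [ 0.1623 -0.4863  0.2661] open 0.0468888657501063
[[-8.85,1.82,6.5],[0.1,0.0,-0.1]],[[-8.86,1.81,6.5],[0.1,0.0,-0.1]],
```

View pics/t_p4.png

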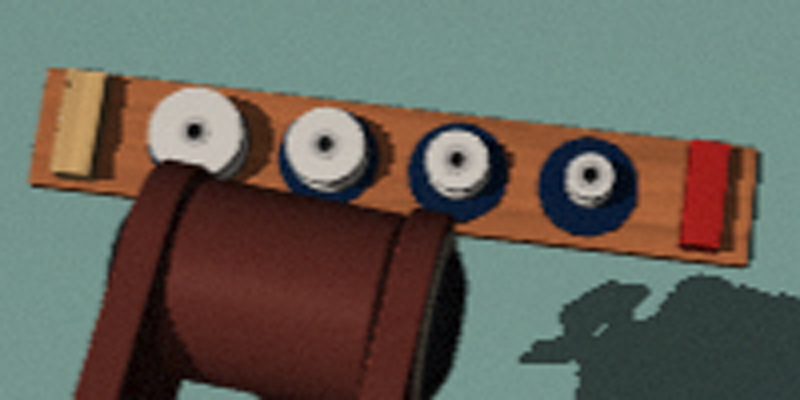

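View pics/s_p4.png

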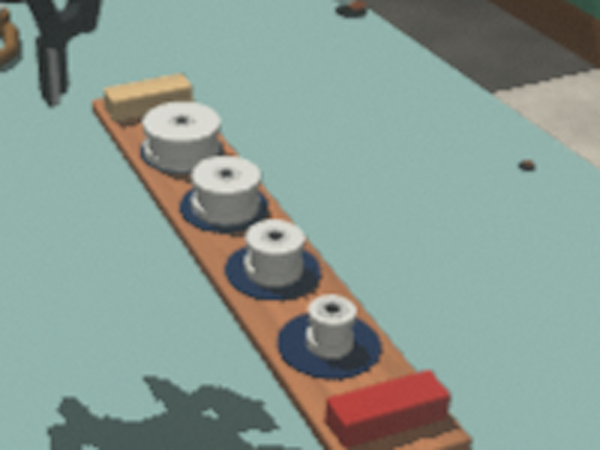

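Both views agree that the 60 pulley sits about 1.8 mm short in y; the rest are within about 1.5 mm. There is plenty of time, so I'll re-set the 60.

```bash
python3 plan.py .6606 .1250 .25 7
```

```text
t 24.3 pos [ 0.4811 -0.0073  0.335 ] roterr deg [ 0.1964  0.0053 -0.2963] F [ 0.1623 -0.4863  0.2661] open 0.0468888657501063
[[2.12,2.37,1.22],[0.0,0.0,-0.0]],[[2.12,2.38,1.22],[0.0,0.0,-0.0]],[[2.11,2.38,1.22],[0.0,0.0,-0.0]],[[2.11,2.38,1.22],[0.0,0.0,-0.0]],[[2.11,2.38,1.22],[0.0,0.0,-0.0]],[[2.11,2.39,1.22],[0.0,0.0,-0.0]],[[2.11,2.39,1.21],[0.0,0.0,-0.0]],
```

Call:
jog_arm([
  [[2.1,2.4,1.2],[0,0,0]],
  [[2.1,2.4,1.2],[0,0,0]],
  [[2.1,2.4,1.2],[0,0,0]],
  [[2.1,2.4,1.2],[0,0,0]],
  [[2.1,2.4,1.0],[0,0,0]],
  [[2.1,2.2,1.0],[0,0,0]],
  [[1.8,1.8,0.5],[0,0,0]],
  [[0,0,0],[0,0,0]],
], fingers=0.75)

```text
t: 25.1
tool_pos: [0.6698, 0.1174, 0.2576]
tool_rot: [2.327, 2.098, 0.004]
contact_force: [-0.9, -0.8, 0.2]
opening: 0.0747
```

```bash
python3 plan.py .6608 .1250 .215 1
```

```text
t 25.1 pos [0.6698 0.1174 0.2576] roterr deg [ 0.4832  0.2279 -0.9298] F [-0.911  -0.7695  0.2063] open 0.07471641077160172
[[0.68,-1.01,4.25],[0.5,0.2,-0.9]],
```

Call:
jog_arm([
  [[0.7,-1.0,0],[0.5,0.2,-0.9]],
  [[0,0,0],[0,0,0]],
  [[0,0,0],[0,0,0]],
])

```text
t: 25.4
tool_pos: [0.6606, 0.1236, 0.2556]
tool_rot: [-2.316, -2.12, 0.006]
contact_force: [0.4, -0.6, -0.3]
opening: 0.0751
```

```bash
python3 plan.py .6608 .1250 .215 2
```

```text
t 25.4 pos [0.6606 0.1236 0.2556] roterr deg [-0.2185  0.0821 -0.0806] F [ 0.4295 -0.5764 -0.3413] open 0.0750754554858476
[[0.07,0.01,2.03],[-0.1,0.0,-0.0]],[[0.07,0.01,2.03],[-0.1,0.0,-0.0]],
```

Call:
jog_arm([
  [[0.1,0,1.5],[-0.2,0,0]],
  [[0,0,1.5],[0,0,0]],
  [[0,0,1.0],[0,0,0]],
  [[0,0,0],[0,0,0]],
  [[0,0,0],[0,0,0]],
])

```text
t: 25.9
tool_pos: [0.659, 0.1231, 0.212]
tool_rot: [2.319, 2.118, -0.003]
contact_force: [0.4, 0.2, 0.6]
opening: 0.0747
```

```bash
python3 plan.py .6608 .1250 .189 1
```

```text
t 25.9 pos [0.659  0.1231 0.212 ] roterr deg [-0.0496  0.108  -0.1792] F [0.3717 0.223  0.6176] open 0.07465408757392766
[[0.21,0.16,2.3],[-0.0,0.1,-0.2]],
```

Call:
jog_arm([
  [[0.2,0.2,1.0],[0,0,-0.2]],
  [[0,0,0.8],[0,0,0]],
  [[0,0,0.4],[0,0,0]],
  [[0,0,0],[0,0,0]],
  [[0,0,0],[0,0,0]],
])

```text
t: 26.4
tool_pos: [0.6618, 0.1252, 0.1884]
tool_rot: [2.314, 2.123, -0.002]
contact_force: [0.2, 0.4, -0.7]
opening: 0.0747
```

Call:
jog_arm([
  [[0,0,0],[0,0,0]],
  [[0,0,0],[0,0,0]],
  [[0,0,0],[0,0,0]],
  [[0,0,0],[0,0,0]],
  [[0,0,0],[0,0,0]],
], fingers=-1)

```text
t: 26.9
tool_pos: [0.6619, 0.1251, 0.189]
tool_rot: [2.314, 2.122, -0.001]
contact_force: [-0.5, -0.1, 0.6]
opening: 0.0586
```

Call:
jog_arm([
  [[0.1,0,-0.4],[0,0,0]],
  [[0,0,0],[0,0,0]],
  [[0,0,0],[0,0,0]],
])

```text
t: 27.2
tool_pos: [0.6617, 0.1262, 0.193]
tool_rot: [2.314, 2.123, -0.002]
contact_force: [0.3, 0.5, -1.6]
opening: 0.0589
```

```bash
python3 - <<'E'
from h import *
from station import ctrl
print(ctrl.get_obs()["tool_pos"])
E
```

```text
[0.6617 0.1262 0.193 ]
```

Call:
jog_arm([
  [[0.1,-0.1,0.2],[0,0,0]],
  [[0,0,0.2],[0,0,0]],
  [[0,0,0],[0,0,0]],
  [[0,0,0],[0,0,0]],
])

```text
t: 27.6
tool_pos: [0.6609, 0.1274, 0.189]
tool_rot: [2.314, 2.122, -0.001]
contact_force: [-0.2, -0.4, 0.5]
opening: 0.0584
```

Call:
jog_arm([
  [[0,0,0],[0,0,0]],
  [[0,0,0],[0,0,0]],
  [[0,0,0],[0,0,0]],
  [[0,0,0],[0,0,0]],
], fingers=0.75)

```text
t: 28.0
tool_pos: [0.6613, 0.1274, 0.1897]
tool_rot: [2.313, 2.122, 0.001]
contact_force: [-0.2, -0.2, 0.4]
opening: 0.0749
```

Call:
jog_arm([
  [[0,0,-2.0],[0,0,0]],
  [[0,0,-3.0],[0,0,0]],
  [[0,0,-4],[0,0,0]],
  [[3,-4,-3],[0,0,0]],
  [[4,-4,-2],[0,0,0]],
  [[4,-4,0],[0,0,0]],
  [[4,-4,0],[0,0,0]],
  [[0,0,0],[0,0,0]],
])

```text
t: 28.8
tool_pos: [0.5307, 0.2732, 0.3284]
tool_rot: [2.32, 2.117, 0.008]
contact_force: [0.2, -0.8, -0.2]
opening: 0.0749
```

Call:
jog_arm([
  [[4,-4,0],[0,0,0]],
  [[4,-3,0],[0,0,0]],
  [[4,0,0],[0,0,0]],
  [[0,0,0],[0,0,0]],
])

```text
t: 29.2
tool_pos: [0.4778, 0.3932, 0.3294]
tool_rot: [2.319, 2.114, 0.012]
contact_force: [-0.8, -0.2, 0.6]
opening: 0.0744
```

```bash
python3 chk.py p5 0 1 2 3; python3 - <<'E'
from h import *
print(ctrl.get_obs()["tool_pos"])
im=cv2.imread("pics/top_p5.png");print([ (s,c) for s,c,_ in blobs(masks(im)["white"]) if c[0]>340])
E
```

```text
top 0 pulley minus mark (mm) [ 0.0545 -0.0513]
top 1 pulley minus mark (mm) [ 1.0318 -1.0289]
top 2 pulley minus mark (mm) [ 0.8748 -0.1427]
top 3 pulley minus mark (mm) [ 1.6649 -0.3231]
side 0 pulley minus mark (mm) [1.2924 2.6874]
side 1 pulley minus mark (mm) [1.9934 1.8814]
side 2 pulley minus mark (mm) [1.8762 1.7281]
side 3 pulley minus mark (mm) [1.4793 1.6382]
[0.4782 0.3906 0.3289]
[(array([373, 185,  24,  24, 371], dtype=int32), array([384.5445, 196.7763])), (array([366, 191,  11,  24,  41], dtype=int32), array([368.439 , 203.0732]))]
```

View pics/top_p5.png

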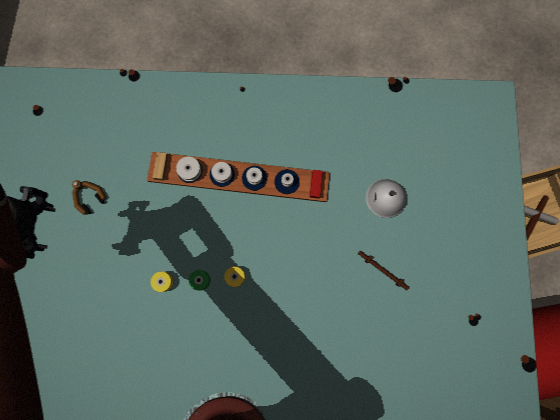

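View pics/s_p5.png

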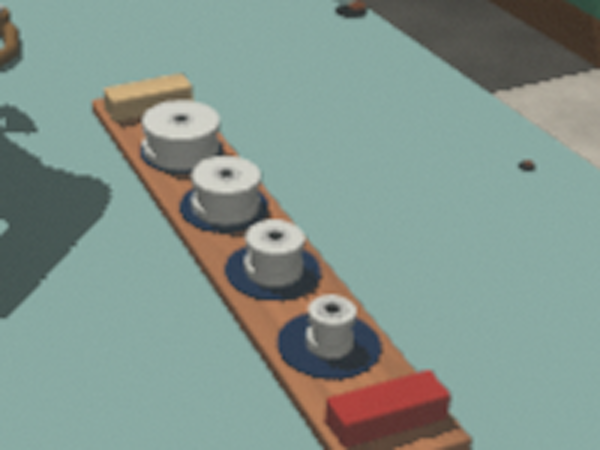

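```bash
python3 -c "
from station import ctrl
print(ctrl.get_obs()['dq']);print(ctrl.finish_job())"
```

```text
[-0.03215365 -0.0145143   0.01856689 -0.00418688 -0.0005683  -0.00045801]
the job is handed in; nothing more can be done
None
```

All four white pulleys stand flat on the blue marks in size order. The 30 mm is next to the red block, then the 40, the 50 and the 60 mm farthest away. I handed the job in at about 29.3 s, with the gripper open and clear of everything.

**First placing of the 60 mm pulley:** it landed about 1.8 mm off along the row, so I regrasped it and set it again.

**Last checks:**
- **Top camera:** every pulley is within about 1.7 mm of its mark centre. The 60 mm is at about 0.1 mm, the 50 at 1.5, the 40 at 0.9 and the 30 at 1.7.
- **Side camera:** it disagrees, showing offsets of 2.2–3.0 mm, all in the same direction, which I put down to its calibration (good to about 2 mm). I relied mainly on the top view.
- **Headlamp:** its position in the top image is unchanged, at pixel (384.5, 196.7).
- **Yellow and green pulleys:** they were not touched.
- **Forces:** the readings I saw at the end of each move stayed below about 3 N.

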